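# Switch on the carton strapping machine with its yellow key

### The arm

A 6-joint arm with a two-finger parallel gripper is mounted at the origin on the work surface. World frame = base frame: x ahead of the robot, y to its left, z up, the work surface at z = 0. Lengths are in m, angles in rad, forces in N, time in s.
With the tool pointing down it reaches from about 0.275 to 0.875 m from the base axis. Payload 12.5 kg.
Tool frame: the origin (TCP) lies on the centre line of the jaws, within the pads' length; the fingertips stand r.finger_overhang ahead of it and the grasp point (between the pads) lies 3 mm ahead of it (r.finger_overhang is the distance from the TCP to the fingertips, in m); z points along the fingers, y is the direction in which the jaws open and shut (so a half turn about z gives the same grasp; the last joint's range is limited). The gripper opens to 85 mm and grips with 20 to 120 N. Pads are 22 mm wide; open, the fingers measure 114 mm over their backs; the gripper's body (76 mm by 85 mm) begins 54 mm behind the grasp point. The pads swing forward as they close: fully open they stand 13 mm farther back than shut.
Start: joints at [-1.32, 0.351, 1.652, -0, 1.139, -0.085], TCP at [0.181, -0.519, 0.253] pointing down, gripper open.
Joint ranges: [-2.75, 2.75], [-0.79, 2.1], [0.01, 2.65], [-1.57, 4.71], [0.07, 3.14], [-2.87, 2.87]. Speed limits (rad/s): [2.22, 2.22, 2.79, 3.14, 3.14, 3.14].

### API

Orientations are given as a unit quaternion [x, y, z, w].
In Python, from cell import r, optics gives the robot as it stands. The module is installed in compiled form; this text tells all that it offers. Calls block until the motion is done:
- r.move_to(position, orientation): joint-space move of the TCP to a pose.
- r.move_linear(position, rot=None, vel=0.15): straight line of the TCP; rot=None keeps the orientation; vel is the mean speed in m/s.
- r.set_joints(angles): joint-space move.
- r.set_gripper(opening, squeeze=None): opening from 0.0 (shut) to 1.0 (fully open); squeeze is the grip in N (None keeps the last); returns when the fingers have stopped.
- r.sleep(seconds).
- r.inverse_kinematics(position, orientation): joint angles nearest the present ones, or None.
- optics.get_image(name): name is "scene" or "side" or "wrist"; returns a dict with "pixels" (384x512x3 uint8, red, green, blue), "depth" (384x512 float32, m along the optical axis (not along the pixel's ray), 0 where there is no reading), "fx", "fy", "cx", "cy" (pixels), "camera_from_world" (4x4, takes a point from world to camera coordinates); the wrist camera has in their place "mount" (4x4, takes a point from camera to tool coordinates, whose origin is the TCP and whose axes are the flange's). Camera axes: x right, y down, z forward; pixel columns grow to the right and rows downward; lengths in m; the calibration is good to about 2 mm. A picture is of the moment at which its call begins: read the wrist's pose just before it.
A pose or a line that the arm cannot do raises r.PlanningError and nothing moves.
- r.hand_in(): hands the job in, once; it reports no verdict.
Readings, each from a call of its own:
- r.current_t(): time.
- r.current_q(): joint angles.
- r.current_qvel(): joint speeds.
- r.current_effort(): joint torques, N m.
- r.current_tool_pos(): TCP position.
- r.current_ee_rot(): TCP orientation.
- r.current_contact_force(): force on the tool from outside, world axes, zero at the start.
- r.current_torque(): the same for the moment, N m.
- r.current_opening(): opening from 0.0 (shut) to 1.0 (fully open).
Only numpy, scipy, OpenCV 4.12 (cv2) and the standard library are available. Lean on these libraries where they do the work, as an engineer would, in place of code of your own. Each camera call takes 0.05 s, during which the arm holds its last target.

### The job

Take the yellow key out of the wooden key rack, push it fully home in the key switch on the control station, then turn it clockwise (seen from above) as far as it goes, to on, and leave it standing in the switch. Leave the blue key where it is in the rack.

Things in the scene. Friction and masses are not known exactly. Their poses are not given: they have to be found in the camera images.
- yellow_key_head (a point): Centre of the yellow key's head: 40 mm wide (x), 14 thick (y, grip along it), 46 tall (z up). Below it a collar 36 mm across, 4 thick, then a steel blade 34 mm long, 20 (x) by 8 (y), its last 6 mm 14 by 5; tip 61 mm below this point. 50-100 g. Stands blade down in a wooden rack (row of 3 slots along x, 64 mm apart; rack 45 mm high); lift over 34 mm to free it. Half-turn symmetric.
- blue_key_head (a point): Centre of the head of the blue key, a bystander of the same shape, standing in another slot of the same rack. The third slot holds a low grey plug; the order varies.
- switch_mouth (a point): Centre of the switch's rim, 85 mm above the table: a steel rotor 52 mm across in a yellow ring, on a grey fixed box 45 mm high. A lead-in, 40 x 26 mm at the rim, narrows in 9 mm to a slot 26 (x) by 12 mm (y), 37 deep. Fully home, the key's collar rests on the rim, its head centre 27 mm above this point. Axes fixed to the box: x along the slot when off (half-turn alike), z up.
- key_switch (a joint): Switch angle in rad: 0 off (at the start, slot along switch_mouth's x), growing clockwise seen from above to a stop at 1.05, on (60 degrees; green mark). Light friction (0.06 N m), no spring: stays where left. The key has some 0.2 to 0.25 rad of play in the slot before the switch follows, so turn the key about 1.3 rad in all.
Mind the look-alikes: they are no part of the job. Leave any turquoise look-alike of the part that bears yellow_key_head alone.

How it is judged:
By the outcome, as a careful person would: the job done as asked, in the order asked, and still so for the second after the job is handed in, with the robot touching nothing.
It also fails if it takes over 42 s, if anything falls off the work surface, if the arm or the gripper's body presses on something with over 40 N, if the wrist force passes 120 N, or if a joint passes its speed limit or range.

## Working session

There is one attempt and no reset: what is moved stays moved. The work goes in short steps, each a Python script; the robot and the scene stay as the last script left them, time stands still between calls to the robot, and variables do not carry over. Pictures are saved under pics/ and viewed, and the job is handed in when it is done.

```bash
mkdir -p pics; python3 - <<'E'
from cell import r, optics
import cv2,numpy as np
print(r.current_t(), r.finger_overhang, r.current_ee_rot(), r.current_tool_pos())
for n in ["scene","side","wrist"]:
    im=optics.get_image(n)
    np.savez(f"pics/{n}0.npz",**im)
    cv2.imwrite(f"pics/{n}0.png",im["pixels"][:,:,::-1])
    print(n,im["fx"],im["cx"],im["cy"],im.get("camera_from_world",im.get("mount")))
E
```

```text
0.0 0.022 [ 9.85939696e-01  1.67100517e-01 -5.13257733e-05 -5.74077455e-04] [ 0.18117506 -0.51898245  0.25276422]
scene 366.5802987793564 257.1085174707301 190.74690193862284 [[-0.03891865  0.99922906  0.00516032  0.07827959]
 [ 0.56900787  0.02640668 -0.82190798 -0.24404504]
 [-0.8214106  -0.02905129 -0.56959691  1.115971  ]
 [ 0.          0.          0.          1.        ]]
side 424.8269323801243 256.92633316550064 190.30194511734067 [[-0.89493875 -0.44617724  0.00323932  0.46543725]
 [-0.34694395  0.6912957  -0.63382974  0.257204  ]
 [ 0.28056108 -0.56836266 -0.77346581  0.85925813]
 [ 0.          0.          0.          1.        ]]
wrist 273.21466049934526 252.8167695834815 190.17270852934766 [[-1.37837079e-04 -9.64540028e-01 -2.63936576e-01  6.70696408e-02]
 [ 9.99999888e-01 -1.31787195e-05 -4.74074731e-04  8.30925287e-04]
 [ 4.53785708e-04 -2.63936612e-01  9.64539921e-01 -1.20699397e-01]
 [ 0.00000000e+00  0.00000000e+00  0.00000000e+00  1.00000000e+00]]
```

View pics/scene0.png

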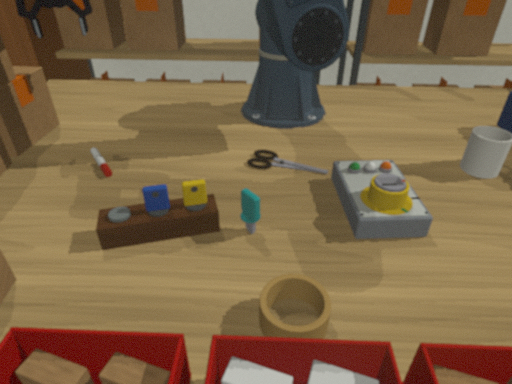

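View pics/side0.png

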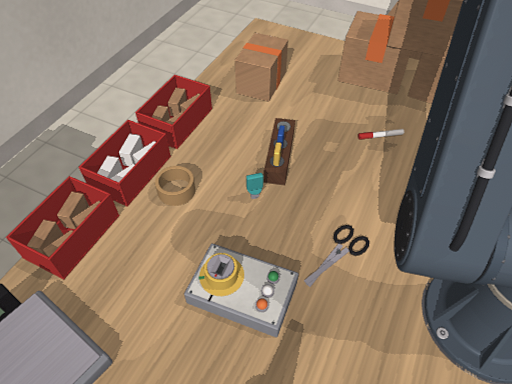

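View pics/wrist0.png

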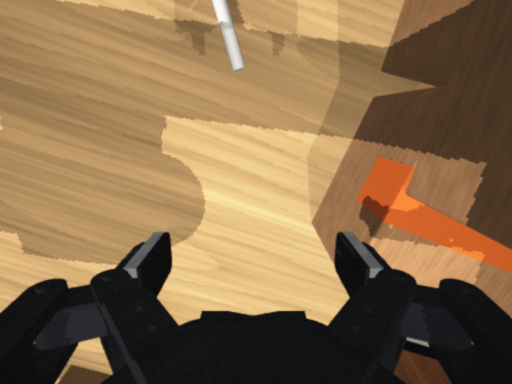

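The scene view shows the yellow key at (195,192), the blue key at (156,198), a turquoise look-alike at (250,207) and the switch at (390,190). Next I'll measure them.

```bash
cat > h.py <<'E'
import numpy as np,cv2
def cloud(im,T=None):
    d=im["depth"].astype(float);v,u=np.mgrid[0:384,0:512]
    P=np.stack([(u-im["cx"])/im["fx"]*d,(v-im["cy"])/im["fy"]*d,d],-1)
    if T is None: T=np.linalg.inv(im["camera_from_world"])
    W=P@T[:3,:3].T+T[:3,3]; W[d==0]=np.nan
    return W
def mask(im,lo,hi,s=120,v=60):
    h=cv2.cvtColor(np.ascontiguousarray(im["pixels"]),cv2.COLOR_RGB2HSV)
    return cv2.inRange(h,(lo,s,v),(hi,255,255))>0
def plane(im,u,v,z,T=None):
    if T is None: T=np.linalg.inv(im["camera_from_world"])
    d=T[:3,:3]@np.array([(u-im["cx"])/im["fx"],(v-im["cy"])/im["fy"],1]);o=T[:3,3]
    return o+d*(z-o[2])/d[2]
E
python3 - <<'E'
from h import *
for n in ["scene","side"]:
    im=dict(np.load(f"pics/{n}0.npz")); W=cloud(im)
    for nm,lo,hi,s,v in [("yel",22,32,170,90),("blue",105,125,130,40),("turq",80,98,120,50)]:
        m=mask(im,lo,hi,s,v).astype(np.uint8)
        k,l,st,c=cv2.connectedComponentsWithStats(m)
        for i in range(1,k):
            if st[i,4]>40:
                P=W[l==i];P=P[~np.isnan(P[:,0])]
                if len(P)==0: continue
                print(n,nm,st[i],c[i].round(1),np.median(P,0).round(4),np.percentile(P,3,axis=0).round(3),np.percentile(P,97,axis=0).round(3))
    # rack top by height
    h=cv2.cvtColor(im["pixels"],cv2.COLOR_RGB2HSV)
    a=im["pixels"].astype(int)
    box=(W[...,0]>.35)&(W[...,0]<.75)&(W[...,1]>-.5)&(W[...,1]<-.1)&(W[...,2]>.035)&(W[...,2]<.053)
    m=box.astype(np.uint8);k,l,st,c=cv2.connectedComponentsWithStats(m)
    for i in range(1,k):
        if st[i,4]>60:
            P=W[l==i];rc=cv2.minAreaRect(P[:,:2].astype(np.float32)); print(n,"z45",st[i],P.mean(0).round(3),rc)
    c0=(195,192) if n=="scene" else (277,155); c1=(385,195) if n=="scene" else (240,285)
    for j,(c,s) in enumerate([(c0,60),(c1,60)]):
        p=im["pixels"][max(0,c[1]-s):c[1]+s,c[0]-s:c[0]+s,::-1]
        cv2.imwrite(f"pics/{n}_z{j}.png",cv2.resize(p,None,fx=5,fy=5,interpolation=cv2.INTER_NEAREST))
E
cd pics; python3 -c "
import cv2,numpy as np
a=[cv2.resize(cv2.imread(f'{n}_z{j}.png'),(400,300) if 0 else (300,300)) for n in ['scene','side'] for j in (0,1)]
cv2.imwrite('zz.png',np.vstack([np.hstack(a[:2]),np.hstack(a[2:])]))"
```

```text
scene yel [361 179  51  35 960] [386.  199.8] [0.5401 0.1631 0.0574] [0.502 0.136 0.047] [0.552 0.21  0.081]
scene yel [182 180  26  26 510] [194.  192.4] [ 0.5518 -0.165   0.0755] [ 0.544 -0.183  0.054] [ 0.557 -0.147  0.096]
scene blue [143 185  27  26 455] [155.9 197.9] [ 0.5701 -0.2251  0.0747] [ 0.564 -0.241  0.055] [ 0.575 -0.209  0.096]
scene turq [242 189  18  33 410] [250.2 206.1] [ 0.5702 -0.0684  0.0641] [ 0.554 -0.081  0.038] [ 0.578 -0.055  0.085]
scene z45 [  96  193  124   42 2357] [ 0.577 -0.226  0.045] ((0.5650462508201599, -0.22643837332725525), (0.06032416597008705, 0.1999959945678711), 16.386085510253906)
scene z45 [  0 256   9  20 103] [ 0.698 -0.42   0.043] ((0.6986443996429443, -0.419583797454834), (0.026197334751486778, 0.002983512356877327), 9.838582992553711)
side blue [277 126   7  20  91] [280.6 134.5] [ 0.5611 -0.2129  0.0903] [ 0.554 -0.238  0.055] [ 0.57  -0.203  0.095]
side turq [247 173  16  21 286] [254.6 183. ] [ 0.5561 -0.0603  0.0628] [ 0.544 -0.074  0.035] [ 0.57  -0.048  0.084]
side z45 [250  72  29  20 138] [ 0.71  -0.429  0.044] ((0.7020080089569092, -0.4412270486354828), (0.10424066334962845, 0.050960082560777664), 58.53212356567383)
side z45 [263 118  32  58 949] [ 0.561 -0.211  0.045] ((0.5655537843704224, -0.22328045964241028), (0.05605398491024971, 0.20376594364643097), 16.721059799194336)
```

View pics/zz.png

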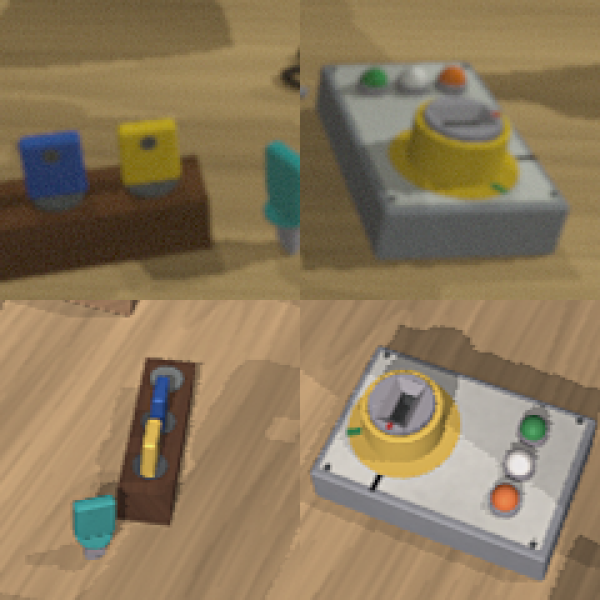

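```bash
cat >> h.py <<'E'
def quat(psi): # tool z down, tool x axis at angle psi in world xy
    return np.array([np.cos(psi/2),np.sin(psi/2),0,0])
E
python3 - <<'E'
from h import *
from cell import r
im=dict(np.load("pics/scene0.npz")); W=cloud(im)
for n in ["scene","side"]:
    im=dict(np.load(f"pics/{n}0.npz")); W=cloud(im)
    box=(W[...,0]>.3)&(W[...,0]<.65)&(W[...,1]>.02)&(W[...,1]<.35)
    P=W[box&(abs(W[...,2]-.045)<.004)]; print(cv2.minAreaRect(P[:,:2].astype(np.float32)))
    P=W[box&(abs(W[...,2]-.085)<.004)]; print(n,cv2.minAreaRect(P[:,:2].astype(np.float32)))
for psi in [106.7,-73.3]:
  for p,q in [((.545,-.166,.2),psi),((.545,-.166,.07),psi),((.52,.17,.2),psi-15),((.52,.17,.109),psi-90),((.52,.17,.109),psi-105)]:
    s=r.inverse_kinematics(p,quat(np.radians(q))); print(q,None if s is None else np.round(s,2))
E
```

```text
((0.46932029724121094, 0.17007476091384888), (0.20182304084300995, 0.12977923452854156), 5.055707931518555)
scene ((0.5168204307556152, 0.17358237504959106), (0.0625901147723198, 0.05943579971790314), 73.0339126586914)
((0.46870410442352295, 0.17444075644016266), (0.19979999959468842, 0.13048042356967926), 5.172038555145264)
side ((0.5138441324234009, 0.17918425798416138), (0.06144279986619949, 0.06296258419752121), 59.730045318603516)
106.7 [-0.38  0.45  1.65 -0.    1.04 -0.67]
106.7 [-0.38  0.63  1.73 -0.    0.78 -0.67]
91.7 [ 0.23  0.41  1.71 -0.    1.02  0.2 ]
16.700000000000003 [ 0.23  0.54  1.77 -0.    0.83  1.51]
1.7000000000000028 [ 0.23  0.54  1.77 -0.    0.83  1.77]
-73.3 [-0.38  0.45  1.65 -0.    1.04  2.47]
-73.3 [-0.38  0.63  1.73 -0.    0.78  2.47]
-88.3 None
-163.3 [ 0.23  0.54  1.77 -0.    0.83 -1.63]
-178.3 [ 0.23  0.54  1.77 -0.    0.83 -1.37]
```

```bash
cat >> h.py <<'E'
def wristT(r,im):
    from scipy.spatial.transform import Rotation as R
    T=np.eye(4);T[:3,:3]=R.from_quat(im['_q']).as_matrix();T[:3,3]=im['_p'];return T@im["mount"]
def wshot(name):
    from cell import r,optics
    q=np.array(r.current_ee_rot());p=np.array(r.current_tool_pos());im=optics.get_image("wrist");im['_q']=q;im['_p']=p
    np.savez(f"pics/{name}.npz",**im);cv2.imwrite(f"pics/{name}.png",im["pixels"][:,:,::-1]);return im
E
python3 - <<'E'
from h import *
from cell import r
r.move_to([.515,.176,.21],quat(np.radians(95.1))); print(r.current_t()); r.sleep(.2); wshot("w_sw")
r.move_to([.545,-.166,.2],quat(np.radians(106.7))); r.sleep(.2);wshot("w_key"); print(r.current_t())
E
cd pics; python3 -c "
import cv2,numpy as np
cv2.imwrite('ww.png',np.hstack([cv2.imread('w_sw.png')[:, 60:460],cv2.imread('w_key.png')[:,60:460]]))"
```

```text
2.875
4.6667
```

View pics/ww.png

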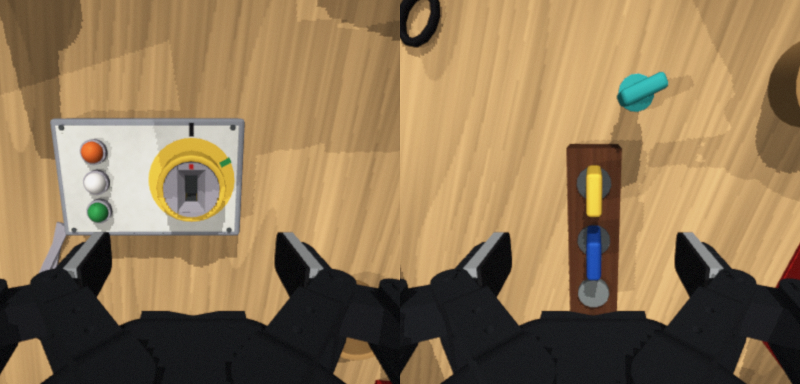

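The left view shows the switch slot upright near pixel (191,187) in the crop, with the black off mark above it and the green on mark to the right. The right view shows the yellow head at (594,190) in the combined picture.

```bash
python3 - <<'E'
from h import *
for n in ["w_sw","w_key"]:
    im=dict(np.load(f"pics/{n}.npz"));T=wristT(None,im);W=cloud(im,T)
    print(n,im['_p'])
    if n=="w_key":
        for nm,lo,hi,s,v in [("yel",22,32,170,90),("blue",105,125,130,40)]:
            m=mask(im,lo,hi,s,v); P=W[m];P=P[(abs(P[:,2]-.095)<.006)]
            print(nm,len(P),np.median(P[:,2]),cv2.minAreaRect(P[:,:2].astype(np.float32)*1000), P.mean(0))
            # pixel ray version of top face
            vs,us=np.nonzero(m&(abs(W[...,2]-.095)<.006)); Q=np.array([plane(im,u,v,.095,T) for u,v in zip(us,vs)])
            print(cv2.minAreaRect(Q[:,:2].astype(np.float32)*1000),Q.mean(0))
        P=W[(abs(W[...,2]-.045)<.004)&(W[...,0]>.4)&(W[...,0]<.65)&(W[...,1]<-.1)&(W[...,1]>-.27)];print("rack",cv2.minAreaRect(P[:,:2].astype(np.float32)*1000))
    else:
        h=cv2.cvtColor(im["pixels"],cv2.COLOR_RGB2HSV)
        # rim: depth at .085 ; ray mask
        near=np.hypot(W[...,0]-.515,W[...,1]-.176)<.05
        rim=near&(abs(W[...,2]-.085)<.004)
        P=W[rim];print("rim",len(P),np.median(P[:,2]),cv2.minEnclosingCircle((P[:,:2]*1000).astype(np.float32)))
        rot=near&(h[...,1]<90)&(abs(W[...,2]-.085)<.004);P=W[rot];print("rotor",cv2.minEnclosingCircle((P[:,:2]*1000).astype(np.float32)))
        hole=near&(W[...,2]<.072)&(np.hypot(W[...,0]-.515,W[...,1]-.176)<.022)
        P=W[hole];print("hole",len(P),cv2.minAreaRect((P[:,:2]*1000).astype(np.float32)),P.mean(0))
        lead=(np.hypot(W[...,0]-.515,W[...,1]-.176)<.03)&(W[...,2]<.0825)
        P=W[lead];print("lead",len(P),cv2.minAreaRect((P[:,:2]*1000).astype(np.float32)))
        P=W[(abs(W[...,2]-.045)<.004)&(W[...,0]>.33)&(W[...,0]<.65)&(W[...,1]>0.05)&(W[...,1]<.3)];print("box",cv2.minAreaRect(P[:,:2].astype(np.float32)*1000))
        p=im["pixels"][140:240,200:310,::-1];cv2.imwrite("pics/sw_zoom.png",cv2.resize(p,None,fx=5,fy=5))
        for nm,c in [("c",(191+60,187))]: print(plane(im,*c,.085,T))
E
```

```text
w_sw [0.51513504 0.17563975 0.2099999 ]
rim 2193 0.08447998643965296 ((513.506103515625, 174.28439331054688), 32.49318313598633)
rotor ((513.7559814453125, 174.3633270263672), 26.430335998535156)
hole 291 ((513.9116821289062, 167.67868041992188), (11.653247833251953, 25.30602264404297), 5.1995463371276855) [0.51379614 0.16801068 0.05123137]
lead 1525 ((514.7698974609375, 176.0135040283203), (58.847084045410156, 59.637657165527344), 5.604561805725098)
box ((469.09600830078125, 170.05111694335938), (199.12770080566406, 128.44168090820312), 5.004908084869385)
[0.51377661 0.17747769 0.085     ]
w_key [ 0.5452252  -0.16511864  0.20005335]
yel 599 0.09471046319101159 ((546.3162231445312, -165.30517578125), (13.061307907104492, 38.201290130615234), 17.052257537841797) [ 0.54626806 -0.16434084  0.09451358]
((546.1604614257812, -164.84317016601562), (12.882715225219727, 38.53372573852539), 17.213436126708984) [ 0.54622717 -0.16422072  0.095     ]
blue 543 0.09455424173412746 ((564.282470703125, -226.27859497070312), (13.007139205932617, 38.09346389770508), 17.05866050720215) [ 0.56408135 -0.22489197  0.09429496]
((563.8984985351562, -225.0552520751953), (12.792262077331543, 39.06038284301758), 17.158782958984375) [ 0.56396956 -0.22453202  0.095     ]
rack ((557.8255004882812, -204.58807373046875), (56.142337799072266, 152.07363891601562), 16.548381805419922)
```

View pics/sw_zoom.png

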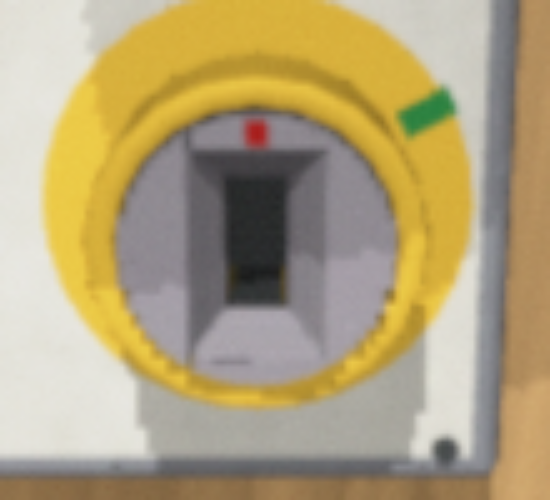

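```bash
python3 - <<'E'
from h import *
from cell import r
k=np.array([.5463,-.165]); 
r.move_linear([*k,.13],rot=quat(np.radians(107.1)))
f0=np.array(r.current_contact_force())
r.move_linear([*k,.076],vel=.12)
print(np.array(r.current_contact_force())-f0)
r.set_gripper(0,squeeze=60); print("open",r.current_opening(),np.round(r.current_contact_force(),1))
r.move_linear([*k,.185],vel=.15)
print(r.current_opening(),np.round(r.current_contact_force(),2),r.current_t())
wshot("w_lift")
from cell import optics
im=optics.get_image("scene");cv2.imwrite("pics/s_lift.png",im["pixels"][:,:,::-1])
E
cd pics; python3 -c "
import cv2,numpy as np
cv2.imwrite('lift.png',np.hstack([cv2.imread('w_lift.png')[:, 60:460],cv2.imread('s_lift.png')[:,50:450]]))"
```

```text
[0.16162771 0.96026514 0.34117948]
open 0.15571239417510127 [-0.1  0.8  3.1]
0.15485415420103993 [-0.65  0.27  0.07] 7.4083
```

View pics/lift.png

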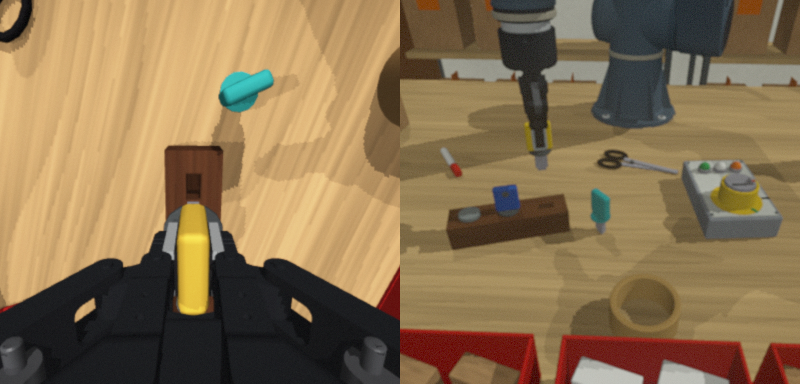

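The key hangs upright between the pads and the blue key is still in the rack. Next is the transfer and insertion in steps, checking the force.

```bash
python3 - <<'E'
from h import *
from cell import r
s=np.array([.5137,.1743]); Q=quat(np.radians(95.1))
r.move_linear([.54,-.16,.22]); r.move_to([*s,.205],Q)
r.move_linear([*s,.165],vel=.1); r.sleep(.15)
f0=np.array(r.current_contact_force()); print(r.current_tool_pos(),f0.round(2),r.current_t())
z=.165
for z in np.arange(.155,.1145,-.005):
    r.move_linear([*s,z],vel=.05)
    f=np.array(r.current_contact_force())-f0; print(round(z,3),np.round(r.current_tool_pos(),4),f.round(1),np.round(r.current_torque(),2))
    if np.linalg.norm(f)>20: break
print(r.current_t())
wshot("w_ins")
from cell import optics
im=optics.get_image("side");cv2.imwrite("pics/s_ins.png",im["pixels"][:,:,::-1])
im=optics.get_image("scene");cv2.imwrite("pics/c_ins.png",im["pixels"][:,:,::-1])
E
cd pics; python3 -c "
import cv2,numpy as np
f=lambda p:cv2.resize(p,(400,400),interpolation=cv2.INTER_CUBIC)
cv2.imwrite('ins.png',np.hstack([f(cv2.imread('s_ins.png')[210:350,170:310]),f(cv2.imread('c_ins.png')[100:250,310:460])]))"
```

```text
[0.51412111 0.17430005 0.16571703] [ 0.03 -0.07 -1.64] 9.8667
0.155 [0.5135 0.1743 0.1546] [0.  0.4 0.6] [-0.    0.01  0.  ]
0.15 [0.5135 0.1743 0.1497] [-0.1  0.1  0.3] [ 0.   -0.01  0.02]
0.145 [0.5135 0.1743 0.1447] [-0.2 -0.9  1.2] [ 0.03 -0.02 -0.01]
0.14 [0.5135 0.1742 0.1397] [0.4 1.2 1.8] [-0.01  0.04 -0.02]
0.135 [0.5135 0.1742 0.1347] [-0.6 -0.7  1.1] [-0.01 -0.   -0.03]
0.13 [0.5135 0.1742 0.1297] [-0.7  0.2  1.8] [0.04 0.   0.06]
0.125 [0.5135 0.1743 0.1247] [0.5 0.1 0.3] [ 0.01  0.06 -0.05]
0.12 [0.5135 0.1743 0.1196] [-0.2  0.1  1.1] [-0.03 -0.03 -0.01]
0.115 [0.5144 0.1745 0.1161] [-2.  -0.2 14.9] [-0.16  0.48  0.03]
12.2167
```

View pics/ins.png

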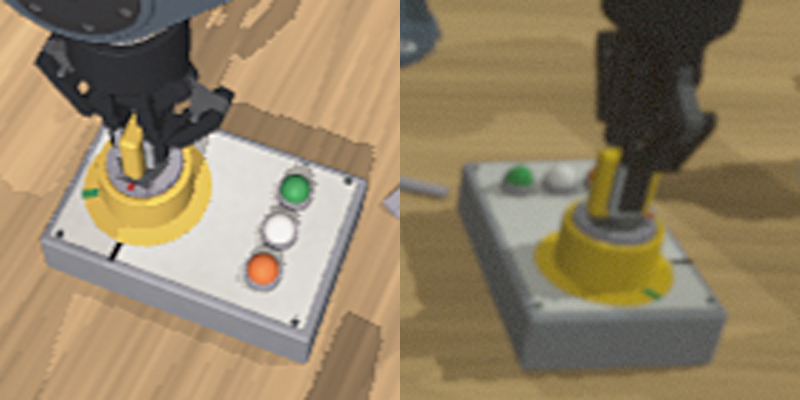

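The force rose to 15 N at TCP z 0.116, which puts the head 27 mm above the rim, so the key is home. Turning next.

```bash
python3 - <<'E'
from h import *
from cell import r
s=np.array([.5137,.1743])
for a in list(np.arange(.1,1.21,.1))+[1.25,1.3,1.34]:
    r.move_linear([*s,.1155],rot=quat(np.radians(95.1)-a))
    t=r.current_torque();f=r.current_contact_force();q=r.current_ee_rot()
    ang=np.radians(95.1)-2*np.arctan2(q[1],q[0])
    print(round(a,2),round(ang,3),np.round(r.current_tool_pos(),4),np.round(f,1),np.round(t,2),round(r.current_t(),2))
    if abs(t[2])>1.0: break
E
```

```text
0.1 0.099 [0.5143 0.1744 0.1161] [-1.6 -0.3  8.4] [-0.    0.22 -0.01] 12.62
0.2 0.199 [0.5142 0.1745 0.1161] [ 0.2 -0.3  7.9] [-0.03  0.18 -0.12] 12.87
0.3 0.299 [0.5142 0.1745 0.1161] [-0.9 -0.7  8.6] [-0.09  0.3  -0.1 ] 13.12
0.4 0.399 [0.5142 0.1744 0.1161] [-1.  -0.5  8.7] [-0.07  0.33 -0.09] 13.37
0.5 0.499 [0.5141 0.1744 0.1161] [-1.8 -0.   9.1] [-0.13  0.36 -0.05] 13.62
0.6 0.599 [0.5141 0.1744 0.1161] [-2.3 -0.6  9.8] [-0.16  0.43 -0.07] 13.87
0.7 0.699 [0.514  0.1744 0.1161] [-2.4 -0.1  9.7] [-0.11  0.49 -0.09] 14.12
0.8 0.799 [0.514  0.1744 0.1161] [-4.1 -0.7  9.2] [-0.13  0.48 -0.1 ] 14.37
0.9 0.899 [0.5139 0.1744 0.1161] [-3.  -0.8  9.3] [-0.08  0.54 -0.08] 14.62
1.0 0.999 [0.5139 0.1744 0.1161] [-3.7 -0.4 11.6] [-0.12  0.56 -0.06] 14.87
1.1 1.099 [0.5139 0.1745 0.1161] [-3.8 -0.4  9.9] [-0.07  0.68 -0.04] 15.12
1.2 1.199 [0.5139 0.1745 0.1161] [-3.5  1.5 10.9] [ 0.04  0.63 -0.03] 15.37
1.25 1.249 [0.5138 0.1745 0.1161] [-3.8 -0.2  9.6] [-0.02  0.65 -0.08] 15.62
1.3 1.299 [0.5138 0.1747 0.1161] [-4.8  2.1  9.7] [0.37 0.66 0.03] 15.87
1.34 1.338 [0.5139 0.1748 0.1161] [-3.5  2.2  9.7] [0.42 0.57 0.38] 16.12
```

```bash
python3 - <<'E'
from h import *
from cell import r,optics
s=np.array([.5137,.1743])
for a in [1.36,1.38,1.40]:
    r.move_linear([*s,.1155],rot=quat(np.radians(95.1)-a))
    t=r.current_torque(); print(a,np.round(t,2),np.round(r.current_contact_force(),1),r.current_t())
    if t[2]>.8: break
im=optics.get_image("side");cv2.imwrite("pics/s_t.png",im["pixels"][:,:,::-1])
r.move_linear([*s,.116]); 
r.set_gripper(1.0); print(r.current_opening(),np.round(r.current_contact_force(),1))
r.move_linear([*s,.25],vel=.15); r.sleep(.2)
wshot("w_fin")
im=optics.get_image("side");cv2.imwrite("pics/s_fin.png",im["pixels"][:,:,::-1])
im=optics.get_image("scene");cv2.imwrite("pics/c_fin.png",im["pixels"][:,:,::-1]);print(r.current_t())
E
cd pics; python3 -c "
import cv2,numpy as np
f=lambda p:cv2.resize(p,(400,400),interpolation=cv2.INTER_CUBIC)
cv2.imwrite('fin.png',np.hstack([f(cv2.imread('s_fin.png')[210:350,170:310]),f(cv2.imread('w_fin.png')[90:240,180:330])]))"
```

```text
1.36 [0.52 0.65 0.63] [-3.   1.6  9.8] 16.3667
1.38 [0.54 0.53 0.74] [-3.3  2.6  9.4] 16.6167
1.4 [0.54 0.61 1.06] [-2.9  3.1  9.4] 16.8667
0.9975202021285698 [ 0.4  0.  -0. ]
19.25
```

View pics/fin.png

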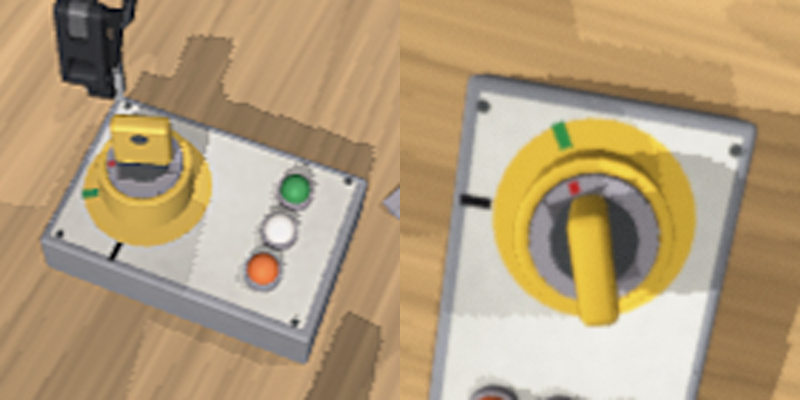

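View pics/c_fin.png

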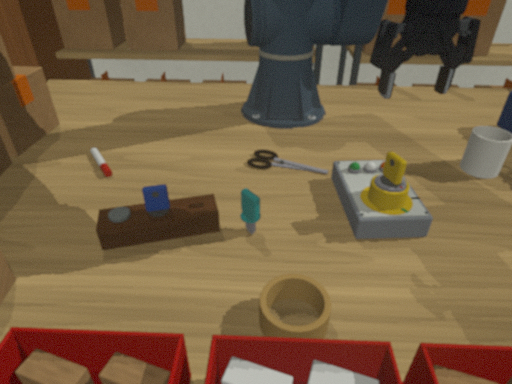

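The red rotor mark now lines up with the green on mark, and the key stands upright in the switch. I'll check both numerically.

```bash
python3 - <<'E'
from h import *
im=dict(np.load("pics/w_fin.npz"));T=wristT(None,im);W=cloud(im,T)
near=np.hypot(W[...,0]-.5137,W[...,1]-.1743)<.06
hs=cv2.cvtColor(im["pixels"],cv2.COLOR_RGB2HSV)
red=near&((hs[...,0]<6)|(hs[...,0]>174))&(hs[...,1]>150)
gr=near&(hs[...,0]>55)&(hs[...,0]<80)&(hs[...,1]>100)
for n,m,z in [("red",red,.085),("green",gr,np.nanmedian(W[gr][:,2]))]:
    v,u=np.nonzero(m);p=plane(im,u.mean(),v.mean(),z,T);d=p[:2]-[.5137,.1743]
    print(n,m.sum(),p.round(4),95.1-np.degrees(np.arctan2(d[1],d[0])))
y=mask(im,22,32,150,90)&near&(W[...,2]>.125);P=W[y];print("top z",np.percentile(P[:,2],[5,50,95]),cv2.minAreaRect(P[:,:2].astype(np.float32)*1000))
E
```

```text
red 9 [0.5326 0.1871 0.085 ] 60.90705935865905
green 47 [0.4651 0.2184 0.0485] -42.67856035709593
top z [0.13187835 0.13470166 0.13610892] ((514.8754272460938, 174.74676513671875), (38.1658935546875, 13.801874160766602), 21.4442195892334)
```

```bash
python3 -c "
from cell import r
r.hand_in();print(r.current_t())"
```

```text
the job is handed in; nothing more can be done
the job is handed in; nothing more can be done
```

The yellow key is fully home in the key switch, turned clockwise to its stop, and left standing there. I released it, moved the arm clear and handed the job in; my last clock reading was 19.25 s, and no verdict is reported.

- **Seated:** the head top is at z = 0.135 m, which puts the head centre about 27 mm above the rim. The downward force was about 15 N when the collar landed.
- **Turned on:** the red rotor mark measures about 61° clockwise from the off position, and in the picture it lines up with the green mark. The wrist moment rose to about 1 N m at the stop. The key itself stands about 74° from off, as expected with its play in the slot.
- **Everything else:** in the final picture the blue key is still in the rack and the turquoise look-alike stands where it was.
- **Failed check:** my numeric reading of the green mark's angle was wrong, because the colour mask also picked up the green button. I relied on the picture and the red mark instead.

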